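# Charge the bike-light packs in the crank charger

### The arm

A 7-joint arm with a two-finger parallel gripper is mounted at the origin on the work surface. World frame = base frame: x ahead of the robot, y to its left, z up, the work surface at z = 0. Lengths are in m, angles in rad, forces in N, time in s.
With the tool pointing down it reaches from about 0.4 to 0.85 m from the base axis. Payload 4.5 kg.
Tool frame: the origin (TCP) lies at the centre of the arm's flange, where the gripper is bolted on; the fingertips stand nose_length ahead of it and the grasp point (between the pads) lies 147 mm ahead of it (nose_length is the distance from the TCP to the fingertips, in m); z points along the fingers, y is the line along which they close (so a half turn about z gives the same grasp; the last joint's range is limited). The gripper opens to 88 mm and grips with 3 to 60 N. Pads are 18 mm wide; open, the fingers measure 123 mm over their backs; the gripper's body (75 mm by 187 mm) begins 45 mm behind the grasp point.
Start: joints at [-1.185, 0.689, -0.195, 1.565, 0.157, 0.902, -0.215], TCP at [0.215, 0.587, 0.405] pointing down, gripper open.
Joint ranges: [-3.01, 3.01], [-0.46, 2.08], [-1.47, 1.51], [0.13, 2.56], [-1, 4.14], [0.04, 2.09], [-2.66, 2.66]. Speed limits (rad/s): [2.57, 2.57, 3.14, 3.14, 3.14, 3.14, 3.14].

### API

Orientations are given as a unit quaternion [x, y, z, w].
In Python, from plant import * gives the robot as it stands.
- The arm moves only by the tool play_rows, never from a script. Its argument "rows" is a list that holds one entry, the list of rows, each a list of 6 numbers: the shift along the tool's x, y, z normalised to -1 to 1, where 1 is 0.5 m, then the turn, a rotation vector about the tool's x, y, z normalised to -1 to 1, where 1 is 0.5 rad. A call has 1 to 20 rows; each row is the pose to reach, as a shift and turn from the pose commanded when the call began, along the tool's axes at that moment; what a row does not reach only later rows make up. A row lasts 1/12 s, in which the tool goes at most 41.7 mm and 7.16 degrees, less where a joint would pass 70% of its speed; a pose out of reach is approached as far as the arm can. A call with a number of a shift or a turn outside -1 to 1 is refused whole. A call with a gripper value outside its range is refused whole. "claw" is the closure, from 0 (fully open) to 1 (shut), set as the call begins (left out, the last holds). The fingers move at their own pace and stop on an object; "squeeze" is the grip in N (left out, the last holds). Time passes only in rows, so rows that repeat a pose let the fingers close. It gives the time, the measured TCP pose, the force, the opening and the grip force at its end, in the units of the state.
- get_state(): the state, without advancing time (a new reading comes with each control period).
- snapshot(name): name is "side" or "top"; returns a dict with "pixels" (420x560x3 uint8, blue, green, red), "camera_matrix" (3x3 intrinsics, pixels), "dist_coeffs" ([k1, k2, p1, p2, k3] as OpenCV has them; the pictures are not rectified), "world_to_cam" (4x4, takes a point from world to camera coordinates). Camera axes: x right, y down, z forward; pixel columns grow to the right and rows downward; lengths in m; the calibration is good to about 2 mm. A picture is of the moment at which its call begins. There is no depth.
- finish_job(): hands the job in; it is judged then, once.
The state is a dict: "clock": time; "q": joint angles; "qd": joint speeds; "joint_torque": joint torques, N m; "tool_pos": TCP position; "eef_rot": TCP orientation; "contact_force": force on the tool from outside, world axes, zero at the start; "moment": the same for the moment, N m; "opening": opening from 0.0 (shut) to 1.0 (fully open); "finger_force": force on a finger pad.
Only numpy, scipy, OpenCV 4.12 (cv2) and the standard library are available. Lean on these libraries where they do the work, as an engineer would, in place of code of your own. Each camera call takes 0.05 s, during which the arm holds its last target. There are 200 camera calls.

### The job

Pry up the orange flap of the hand-crank charger with the blade of the tyre lever and swing it open, lay all the bike-light battery packs there are flat side by side in its bay, and shut the flap fully. Only then crank the charger three full turns clockwise, through the heavy point of each turn at a steady pace of no more than half a turn a second without letting it race or kick back, and leave the handle where it started. The tyre lever must end lying on its cork mat, and the bowl, glasses case and key are to be left alone.

Things in the scene. Friction and masses are not known exactly. Their poses are not given: they have to be found in the camera images.
- bay (a point): Centre of the bay's inner floor, 18 mm above the shelf. z up, y along the housing away from the crank, x from the open front groove towards the flap's hinge. Bay inside 76 mm (x) by 196 mm (y), 28 mm deep, walls 6 mm. A grey ledge in front, x = -60 to -44 mm, has its top 17 mm above this point.
- charger: White hand-crank charger housing, fixed, 334 mm long (y), 115 mm deep; origin underneath near its middle, axes as those of the bay. The battery bay takes the long left part, centred at y = +60 mm, under the orange flap; the crank deck, 46 mm high, spans y = -44 to -170 mm.
- flap_hinge (a point): Middle of the flap's hinge axis, fixed on the housing: 44 mm in x and 28 mm in z from the bay point. The axis runs along the bay's y.
- flap_lip (a point): Middle of the lower front edge of the orange flap (moves with it). Flat plate, 100 mm from hinge axis to this edge, 206 mm along the hinge, 6 mm thick, 80 g. Shut, it lies on the wall tops and its lip overhangs the grey ledge by 12 mm: beneath is a groove 11 mm high and 12 mm deep, where a thin blade fits but fingers do not.
- flap (a joint): Flap angle in rad: 0 shut, grows as the lip rises and swings over to the far side; stop at 2.0 (leaning back past upright). Stiff hinge: it stays where it is left; about 1 N at the lip moves it.
- crank_axis (a point): Top centre of the grey round dynamo, on the crank's vertical axis (68 mm above the shelf), fixed.
- knob (a point): Centre of the black upright crank knob, 24 mm in diameter, 34 mm tall, 95 mm above the shelf (top at 112 mm). It spins freely on its pin, 55 mm from the axis. The steel crank arm beneath it has its top 76 mm above the shelf.
- crank (a joint): Crank angle in rad, 0 at the start, grows clockwise seen from above; 6.283 is one turn. One heavy point a turn: load up to about 5 N at the knob a quarter turn from the start, none at half a turn, then the weight pulls the crank along at about 3 N until it is back. Let go in the first half it kicks back, in the second it races ahead; at the start angle it rests by itself.
- lever_grip (a point): Grip centre of the grey plastic tyre lever, also its centre of mass, 6 mm above its underside. Frame: x towards the blade tip, z up. Handle 18 mm wide and 12 mm thick from x = -50 to +35 mm; flat blade 14 mm wide and 4 mm thick from x = 35 to 85 mm, flush with the handle's underside. About 30 g. Starts on the cork mat.
- mat (a point): Centre of the top of the fixed cork mat, 170 mm (x) by 110 mm (y), 3 mm thick.
- bowl: Bystander: green glass bowl, 120 mm across, 50 mm high; origin under its centre.
- glasses_case: Bystander: blue folded reading glasses case, 62 x 160 x 34 mm (long in y); origin under its centre.
- key: Bystander: flat aluminium key about 58 mm long, 4 mm thick; origin near its middle, underneath.
- pack0_center (a point): Centre of a bike-light battery pack, a black block with blue band, lying flat: 44 mm (x) by 18 mm (y) by 16 mm (z), about 35 g. May be absent.
- pack1_center (a point): Centre of a bike-light battery pack, a black block with blue band, lying flat: 44 mm (x) by 18 mm (y) by 16 mm (z), about 35 g. May be absent.
- pack2_center (a point): Centre of a bike-light battery pack, a black block with blue band, lying flat: 44 mm (x) by 18 mm (y) by 16 mm (z), about 35 g. May be absent.
- pack3_center (a point): Centre of a bike-light battery pack, a black block with blue band, lying flat: 44 mm (x) by 18 mm (y) by 16 mm (z), about 35 g. May be absent.
Mind the look-alikes: they are no part of the job. Of the things like the part that bears lever_grip, leave any that is blue; of the rest the larger one is meant. Leave any pink look-alike of the part that bears pack2_center alone.

How it is judged:
On the way, in this order (a step that is already met when the one before it is completed fails the run):
1. the flap is lifted with the tyre lever (contact force between lever and flap above 0.2 N and value of joint flap above 0.2 rad).
2. the flap is swung open and every pack lies flat on the bay floor, let go (x of pack0_center in the frame of bay between -0.038 and 0.038 m and y of pack0_center in the frame of bay between -0.098 and 0.098 m and z of each of pack0_center, pack1_center, pack2_center, pack3_center in the frame of bay below 0.014 m and x of pack1_center in the frame of bay between -0.038 and 0.038 m and y of pack1_center in the frame of bay between -0.098 and 0.098 m and x of pack2_center in the frame of bay between -0.038 and 0.038 m and y of pack2_center in the frame of bay between -0.098 and 0.098 m and x of pack3_center in the frame of bay between -0.038 and 0.038 m and y of pack3_center in the frame of bay between -0.098 and 0.098 m and value of joint flap above 1 rad and contact force between the fingers and pack0 below 0.1 N and contact force between the fingers and pack1 below 0.1 N and contact force between the fingers and pack2 below 0.1 N and contact force between the fingers and pack3 below 0.1 N), for 0.2 s.
3. the flap is shut (value of joint flap below 0.06 rad), for 0.2 s.
4. the crank has made three full turns clockwise (value of joint crank above 18.3996 rad).
At the end, for the whole second after the job is handed in: Every pack present lies flat in the bay (centre under 14 mm above its floor), the flap is shut within 0.06 rad, the crank rests at three turns within 0.5 rad, and the lever lies at rest on the cork mat, its grip centre within 60 by 45 mm of the mat centre and under 12 mm above it (x of pack0_center in the frame of bay between -0.038 and 0.038 m and y of pack0_center in the frame of bay between -0.098 and 0.098 m and z of each of pack0_center, pack1_center, pack2_center, pack3_center in the frame of bay below 0.014 m and x of pack1_center in the frame of bay between -0.038 and 0.038 m and y of pack1_center in the frame of bay between -0.098 and 0.098 m and x of pack2_center in the frame of bay between -0.038 and 0.038 m and y of pack2_center in the frame of bay between -0.098 and 0.098 m and x of pack3_center in the frame of bay between -0.038 and 0.038 m and y of pack3_center in the frame of bay between -0.098 and 0.098 m and value of joint flap below 0.06 rad and value of joint crank between 18.3496 and 19.3496 rad and velocity of joint crank below 0.2 rad/s and x of lever_grip in the frame of mat between -0.06 and 0.06 m and y of lever_grip in the frame of mat between -0.045 and 0.045 m and z of lever_grip in the frame of mat between 0 and 0.012 m and linear speed of lever below 0.02 m/s); the robot touches nothing.
It fails at once if the crank races (over 4 rad/s) (velocity of joint crank above 4 rad/s).
It fails at once if the crank kicks back (over 1.5 rad/s backwards once turned) (velocity of joint crank below -1.5 rad/s and value of joint crank above 0.5 rad).
It fails at once if the crank is turned while the flap is open (value of joint crank above 0.8 rad and value of joint flap above 0.12 rad).
It fails at once if the bowl, the glasses case or the key is moved by more than 30 mm (distance of any of bowl, glasses_case, key from where it was at the start of the episode above 0.03 m).
Of pack0, pack1, pack2, pack3 only 2 to 4 are there at a start; the rules pass over those that are not, and their reading is None.
At some moment in a run one of pack0, pack1, pack2, pack3, lever may be knocked a few centimetres aside while the robot is not near it.
It also fails if it takes over 210 s, if anything falls off the work surface, if the arm or the gripper's body presses on something with over 40 N, if the wrist force passes 120 N, or if a joint passes its speed limit or range.

## Working session

There is one attempt and no reset: what is moved stays moved. The work goes in short steps, Python scripts to look and compute and a tool call to move; the robot and the scene stay as the last step left them, time stands still between calls to the robot, and variables do not carry over. Pictures are saved under pics/ and viewed, at most 14 in all, crops included, and the job is handed in when it is done.

Besides the shell and the picture viewer there is one more tool, called after "Request:" in YAML: its name, and indented under it one key for each argument. play_rows: Moves the arm, as the interface text tells. Its arguments: {"type":"object","properties":{"rows":{"type":"array"},"claw":{"type":"number"},"squeeze":{"type":"number"}},"required":["rows"]}

```bash
ls; mkdir -p pics
python3 - <<'E'
from plant import *
import cv2,numpy as np
for n in("top","side"):
    s=snapshot(n); cv2.imwrite(f"pics/{n}0.png",s["pixels"]); print(n,s["camera_matrix"],s["dist_coeffs"],s["world_to_cam"])
print(get_state())
E
```

```text
pics
top [[456.16238521   0.         278.0847086 ]
 [  0.         456.16238521 203.852997  ]
 [  0.           0.           1.        ]] [-0.05790703  0.          0.          0.          0.        ] [[ 0.00560197 -0.99998115  0.00251155 -0.06587839]
 [-0.99001948 -0.00589982 -0.14080706  0.58388908]
 [ 0.14081922 -0.00169768 -0.99003387  1.17512332]
 [ 0.          0.          0.          1.        ]]
side [[440.68085173   0.         279.60429244]
 [  0.         440.68085173 210.85556764]
 [  0.           0.           1.        ]] [-0.08426174  0.          0.          0.          0.        ] [[-0.99904468 -0.0406692   0.01599206  0.54689714]
 [-0.03726104  0.60154232 -0.79797146  0.12523382]
 [ 0.02283296 -0.79780503 -0.60248303  1.22124782]
 [ 0.          0.          0.          1.        ]]
{'clock': 0.1, 'q': array([-1.1852025 ,  0.68992078, -0.19452919,  1.56622647,  0.15733161,
        0.90255757, -0.21511588]), 'qd': array([ 2.09099239e-04, -4.84472858e-04, -9.89532776e-05, -1.92718189e-03,
       -1.16358454e-03,  1.88512720e-03,  1.14792566e-03]), 'joint_torque': array([-3.20734660e-03, -5.28499925e+01, -1.27219744e+00, -1.53838921e+01,
       -5.28260123e-02,  1.93212669e-03,  5.43944009e-05]), 'tool_pos': array([0.2152853 , 0.58643436, 0.40398097]), 'eef_rot': array([ 1.74949168e-01,  9.84577093e-01, -8.55032170e-04, -7.59966984e-05]), 'contact_force': array([-0.62452601, -0.51557933,  1.47934531]), 'moment': array([-0.04252796, -0.03703783,  0.00094073]), 'finger_force': 0.0, 'opening': 0.9986716606965462}
```

View pics/top0.png

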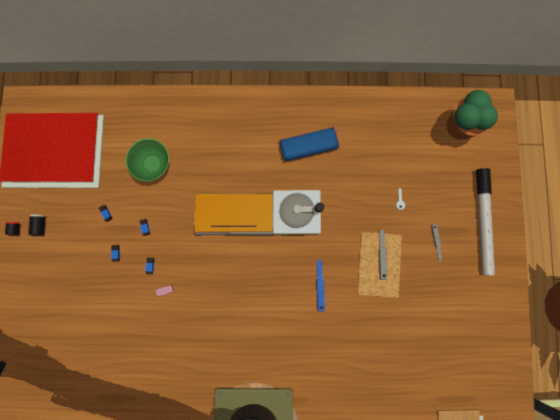

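View pics/side0.png

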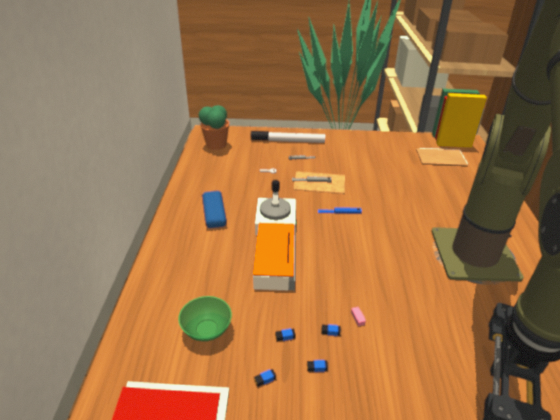

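Top view: the wanted packs are four black blocks with a blue band, at (106,213), (145,227), (115,253) and (150,266). Their look-alikes are a pink block (164,291) and red/black cans at (12,229) and (37,225). For the lever, the candidates are the grey one on the mat (383,255), a smaller grey one (437,242) and a blue one (320,286). I choose the larger grey one on the mat. The charger's flap is at (233,214) and the knob at (319,207).

```bash
cat > h.py <<'E'
from plant import *
import cv2,numpy as np
from scipy.spatial.transform import Rotation as R
def ray(s,px):
    p=cv2.undistortPoints(np.array(px,float).reshape(-1,1,2),s["camera_matrix"],np.array(s["dist_coeffs"]))[:,0]
    M=s["world_to_cam"]; d=np.c_[p,np.ones(len(p))]@M[:3,:3]; o=-M[:3,:3].T@M[:3,3]
    return o,d
def toz(s,px,z):
    o,d=ray(s,px); return (o+d*((z-o[2])/d[:,2])[:,None])[:,:2]
def tri(st,pt,ss,ps):
    (o1,d1),(o2,d2)=ray(st,[pt]),ray(ss,[ps]); d1,d2=d1[0],d2[0]
    t=np.linalg.lstsq(np.c_[d1,-d2],o2-o1,rcond=None)[0]; a,b=o1+t[0]*d1,o2+t[1]*d2
    return (a+b)/2,np.linalg.norm(a-b)
def mask(s,lo,hi,roi=None):
    m=cv2.inRange(cv2.cvtColor(s["pixels"],cv2.COLOR_BGR2HSV),np.array(lo),np.array(hi))
    if roi: k=np.zeros_like(m);x0,y0,x1,y1=roi;k[y0:y1,x0:x1]=1;m=m*k
    return m
def blobs(m,amin=15):
    c=cv2.findContours(m,cv2.RETR_EXTERNAL,cv2.CHAIN_APPROX_NONE)[0]
    return [x for x in c if cv2.contourArea(x)>=amin]
def rect(s,c,z):
    w=toz(s,c.reshape(-1,2),z).astype(np.float32)
    (cx,cy),(a,b),_=r=cv2.minAreaRect(w); bp=cv2.boxPoints(r)
    e=bp[1]-bp[0];f=bp[2]-bp[1]; l=e if e@e>f@f else f
    return np.round([cx,cy,max(a,b),min(a,b),np.degrees(np.arctan2(l[1],l[0]))%180],4)
def cen(c): m=cv2.moments(c); return m['m10']/m['m00'],m['m01']/m['m00']
E
python3 - <<'E'
from h import *
try: print("nose",nose_length)
except Exception as e: print(e)
t=snapshot("top")
for n,lo,hi,z in(("orange",(8,200,150),(22,255,255),.052),("blueband",(105,150,100),(125,255,255),.016)):
    for c in blobs(mask(t,lo,hi,(90,160,345,320)),12): print(n,np.round(cen(c)),cv2.contourArea(c),rect(t,c,z))
hs=cv2.cvtColor(t["pixels"],cv2.COLOR_BGR2HSV)
for p in [(383,245),(383,270),(383,238),(370,280),(280,195),(300,225),(319,207),(437,242),(250,285),(135,290)]: print(p,hs[p[1],p[0]])
a=cv2.resize(t["pixels"][170:305,350:460],None,fx=4,fy=4,interpolation=cv2.INTER_CUBIC)
b=cv2.resize(t["pixels"][190:325,90:180],None,fx=4,fy=4,interpolation=cv2.INTER_CUBIC)
cv2.imwrite("pics/c1.png",np.hstack([a,b])[:600,:800])
E
```

```text
nose 0.166
orange [233. 212.] 2730.5 [5.59300e-01 5.75000e-02 2.03000e-01 9.84000e-02 9.03899e+01]
blueband [149. 267.] 39.5 [0.4146 0.2827 0.0213 0.0163 0.5719]
blueband [320. 287.] 161.0 [ 0.3693 -0.1747  0.1293  0.0145  2.3826]
blueband [115. 254.] 42.0 [0.4485 0.3771 0.0221 0.0164 3.0008]
blueband [144. 228.] 42.0 [ 0.5199  0.2998  0.0227  0.0171 16.5122]
blueband [105. 213.] 40.5 [5.58700e-01 4.10300e-01 2.27000e-02 1.70000e-02 2.94226e+01]
(383, 245) [ 22  34 142]
(383, 270) [ 23  33 140]
(383, 238) [ 24  34 141]
(370, 280) [ 17 148 178]
(280, 195) [ 55   8 196]
(300, 225) [ 22  32 119]
(319, 207) [13 42 54]
(437, 242) [ 24  30 135]
(250, 285) [ 15 179 145]
(135, 290) [ 14 174 155]
```

View pics/c1.png

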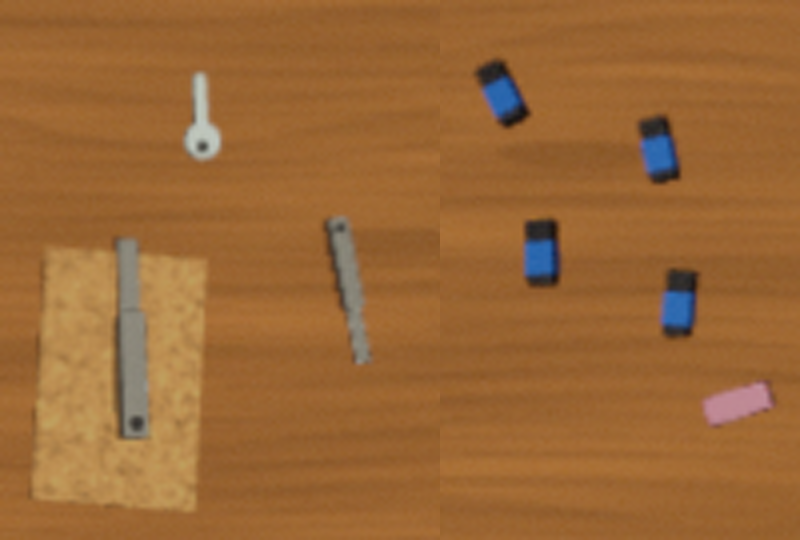

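Crop: the long grey lever lies on the mat with its blade towards the top (world +x). The other grey piece is smaller, and the four packs and the pink look-alike are clearly told apart.

```bash
cat >> h.py <<'E'
def packs(s,roi=(60,170,190,320)):
    out=[]
    hs=cv2.cvtColor(s["pixels"],cv2.COLOR_BGR2HSV)
    m=mask(s,(100,130,60),(130,255,255),roi)|mask(s,(0,0,0),(180,255,70),roi)
    for c in blobs(m,40):
        k=np.zeros_like(m);cv2.drawContours(k,[c],-1,255,-1)
        if (k&mask(s,(105,150,90),(125,255,255),roi)).any(): out.append(rect(s,c,.014))
    return out
def lever(s,roi=(340,180,425,320),z=.013):
    cs=blobs(mask(s,(10,5,60),(40,75,190),roi),60)
    return [(cen(c),rect(s,c,z)) for c in cs]
def tool():
    g=get_state(); r=R.from_quat(g["eef_rot"]); return np.array(g["tool_pos"]),r
def to(pos,yaw,tilt=None):
    """yaw: world direction (deg) of tool x; tool down. prints shift (units) & turn (units)"""
    p,r=tool(); a=np.radians(yaw)
    x=np.array([np.cos(a),np.sin(a),0]); z=np.array([0,0,-1.]); T=R.from_matrix(np.c_[x,np.cross(z,x),z])
    print("shift",np.round(r.inv().apply(np.array(pos)-p)/.5,4),"turn",np.round((r.inv()*T).as_rotvec()/.5,4))
E
python3 - <<'E'
from h import *
t=snapshot("top"); s=snapshot("side")
for p in packs(t): print("pack",p)
for l in lever(t): print("lever",l)
for c in blobs(mask(t,(12,90,150),(25,190,255),(355,228,405,300)),200): print("mat",cen(c),rect(t,c,.003))
for n,i,roi,z in(("top",t,(300,195,330,220),.112),("side",s,(265,175,290,197),.112)):
    for c in blobs(mask(i,(0,0,0),(180,255,75),roi),15): print(n,"knob",cen(c),cv2.boundingRect(c),toz(i,[cen(c)],z))
print(tool()[1].as_matrix().round(3))
E
```

```text
pack [4.188000e-01 2.827000e-01 4.100000e-02 1.790000e-02 1.764799e+02]
pack [0.4524 0.3767 0.0407 0.0192 3.0091]
pack [ 0.5219  0.301   0.0417  0.0185 16.512 ]
pack [5.60400e-01 4.11100e-01 4.33000e-02 1.83000e-02 2.94081e+01]
lever ((382.5403283369022, 256.72305496074233), array([ 0.4537, -0.3457,  0.1291,  0.0173,  0.0015]))
mat (379.18146444994693, 265.0638486027591) [ 4.289000e-01 -3.395000e-01  1.940000e-01  1.352000e-01  1.790933e+02]
top knob (318.6791277258567, 207.0903426791277) (314, 203, 10, 9) [[ 0.5666184  -0.16430648]]
side knob (275.34013605442175, 185.89795918367346) (272, 181, 7, 11) [[ 0.56755194 -0.1452486 ]]
[[-0.939  0.345 -0.   ]
 [ 0.345  0.939 -0.001]
 [-0.    -0.001 -1.   ]]
```

Run:
```python
from h import *
t=snapshot("top")
m=mask(t,(10,5,60),(40,75,190),(370,222,396,290)); 
c=max(blobs(m,40),key=cv2.contourArea); print(cv2.boundingRect(c))
w=toz(t,c.reshape(-1,2),.012); v=cv2.fitLine(w.astype(np.float32),cv2.DIST_L2,0,.01,.01).ravel(); print("line",v,np.degrees(np.arctan2(v[1],v[0])))
print("tip/tail",toz(t,[(381.7,229.6)],.006),toz(t,[(383.7,279.2)],.012),"mat",toz(t,[(361,232),(401.5,235),(398.5,297.5),(358.5,294.5)],.003))
g=mask(t,(10,0,60),(60,70,160),(275,190,318,235)); c=max(blobs(g,40),key=cv2.contourArea)
print("dyn",cv2.minEnclosingCircle(c),toz(t,[cv2.minEnclosingCircle(c)[0]],.066))
print("cam",ray(t,[(1,1)])[0])
to([.438,-.3445,.25],182)
```

```text
(379, 230, 8, 49)
line [ 0.99972737  0.02334882  0.45283517 -0.3451425 ] 1.3379104
tip/tail [[ 0.5198937  -0.34619958]] [[ 0.38592924 -0.34707774]] mat [[ 0.51331743 -0.28977395]
 [ 0.50554812 -0.40115727]
 [ 0.3369542  -0.38823627]
 [ 0.34488577 -0.28011505]]
dyn ((297.9124755859375, 210.17385864257812), 19.295711517333984) [[ 0.56441932 -0.11426061]]
cam [ 0.41295066 -0.06043732  1.24579305]
shift [-1.0597 -1.5946  0.3098] turn [-1.100e-03 -2.000e-04 -7.733e-01]
```

Request:
play_rows:
  rows:
    - [[-0.82, -0.694, 0.11, 0, 0, -0.739], [-0.82, -0.694, 0.11, 0, 0, -0.739], [-0.82, -0.694, 0.11, 0, 0, -0.739], [-0.82, -0.694, 0.11, 0, 0, -0.739], [-0.82, -0.694, 0.11, 0, 0, -0.739], [-0.82, -0.694, 0.11, 0, 0, -0.739], [-0.82, -0.694, 0.11, 0, 0, -0.739], [-0.82, -0.694, 0.11, 0, 0, -0.739], [-0.82, -0.694, 0.11, 0, 0, -0.739], [-0.82, -0.694, 0.11, 0, 0, -0.739], [-0.82, -0.694, 0.11, 0, 0, -0.739], [-0.82, -0.694, 0.11, 0, 0, -0.739], [-0.82, -0.694, 0.11, 0, 0, -0.739], [-0.82, -0.694, 0.11, 0, 0, -0.739], [-0.82, -0.694, 0.11, 0, 0, -0.739], [-0.82, -0.694, 0.11, 0, 0, -0.739], [-0.82, -0.694, 0.11, 0, 0, -0.739], [-0.82, -0.694, 0.11, 0, 0, -0.739]]
  claw: 0.5
  squeeze: 25

```text
clock: 1.8
tool_pos: [0.4801, 0.1215, 0.35]
eef_rot: [-0.011, 1.0, 0.0, 0.0]
contact_force: [0.6, -0.5, 0.4]
opening: 0.502
finger_force: 0.0
```

Run:
```python
from h import *
print(tool()[0],tool()[1].as_euler('xyz',degrees=True)); to([.436,-.3455,.24],181.2)
```

```text
[0.48007625 0.12147097 0.34998697] [ 1.79943451e+02  9.93096644e-03 -1.78789502e+02]
shift [ 0.1079 -0.9321  0.219 ] turn [0.002  0.0003 0.0004]
```

Request:
play_rows:
  rows:
    - [[0.108, -0.932, 0.12, 0, 0, 0], [0.108, -0.932, 0.12, 0, 0, 0], [0.108, -0.932, 0.12, 0, 0, 0], [0.108, -0.932, 0.12, 0, 0, 0], [0.108, -0.932, 0.12, 0, 0, 0], [0.108, -0.932, 0.12, 0, 0, 0], [0.108, -0.932, 0.12, 0, 0, 0], [0.108, -0.932, 0.12, 0, 0, 0], [0.108, -0.932, 0.12, 0, 0, 0], [0.108, -0.932, 0.12, 0, 0, 0], [0.108, -0.932, 0.12, 0, 0, 0], [0.108, -0.932, 0.12, 0, 0, 0], [0.108, -0.932, 0.12, 0, 0, 0], [0.108, -0.932, 0.22, 0, 0, 0], [0.108, -0.932, 0.29, 0, 0, 0], [0.108, -0.932, 0.32, 0, 0, 0], [0.108, -0.932, 0.34, 0, 0, 0], [0.108, -0.932, 0.356, 0, 0, 0], [0.108, -0.932, 0.356, 0, 0, 0]]
  claw: 0.5

```text
clock: 3.38
tool_pos: [0.4358, -0.3457, 0.1712]
eef_rot: [-0.01, 1.0, 0.001, -0.0]
contact_force: [0.5, 0.8, 1.0]
opening: 0.497
finger_force: 0.0
```

Request:
play_rows:
  rows:
    - [[0, 0, 0, 0, 0, 0], [0, 0, 0, 0, 0, 0], [0, 0, 0, 0, 0, 0], [0, 0, 0, 0, 0, 0], [0, 0, 0, 0, 0, 0], [0, 0, 0, 0, 0, 0], [0, 0, 0, 0, 0, 0], [0, 0, 0, 0, 0, 0]]
  claw: 1
  squeeze: 30

```text
clock: 4.05
tool_pos: [0.4352, -0.3474, 0.1726]
eef_rot: [-0.009, 1.0, -0.0, 0.001]
contact_force: [-0.5, 0.1, 5.9]
opening: 0.202
finger_force: 30.0
```

Run:
```python
from h import *
g=get_state();print(g["tool_pos"],g["opening"],g["finger_force"],g["contact_force"])
```

```text
[ 0.43519916 -0.34737334  0.1726016 ] 0.20184816006387044 29.99989002943039 [-0.5301371   0.10467201  5.89645235]
```

Request:
play_rows:
  rows:
    - [[0, 0, -0.08, 0, 0, 0], [0, 0, -0.16, 0, 0, 0], [0, 0, -0.24, 0, 0, 0], [0.045, 0.807, -0.24, 0, 0, 0], [0.045, 0.807, -0.24, 0, 0, 0], [0.045, 0.807, -0.24, 0, 0, 0], [0.045, 0.807, -0.24, 0, 0, 0], [0.045, 0.807, -0.24, 0, 0, 0], [0.045, 0.807, -0.24, 0, 0, 0], [0.045, 0.807, -0.24, 0, 0, 0], [0.045, 0.807, -0.24, 0, 0, 0], [0.045, 0.807, -0.24, 0, 0, 0], [0.045, 0.807, -0.24, 0, 0, 0], [0.045, 0.807, -0.24, 0, 0, 0], [0.045, 0.807, -0.24, 0, 0, 0], [0.045, 0.807, -0.16, 0, 0, 0], [0.045, 0.807, -0.12, 0, 0, 0], [0.045, 0.807, -0.1, 0, 0, 0], [0.045, 0.807, -0.1, 0, 0, 0]]

```text
clock: 5.63
tool_pos: [0.4081, 0.0535, 0.2339]
eef_rot: [-0.007, 1.0, -0.004, -0.003]
contact_force: [1.0, 0.2, -0.1]
opening: 0.196
finger_force: 30.0
```

Run:
```python
from h import *
print(tool()[0],tool()[1].as_euler('xyz',degrees=True),get_state()["opening"])
t=snapshot("top");s=snapshot("side")
a=cv2.resize(t["pixels"][180:280,190:330],(560,400),interpolation=cv2.INTER_CUBIC)
cv2.imwrite("pics/c2.png",a)
b=cv2.resize(s["pixels"][190:300,240:380],(700,550),interpolation=cv2.INTER_CUBIC)
cv2.imwrite("pics/c3.png",b)
```

```text
[0.40807322 0.05351424 0.23388856] [-179.53078553   -0.33712646 -179.14889509] 0.19623495736761315
```

View pics/c3.png

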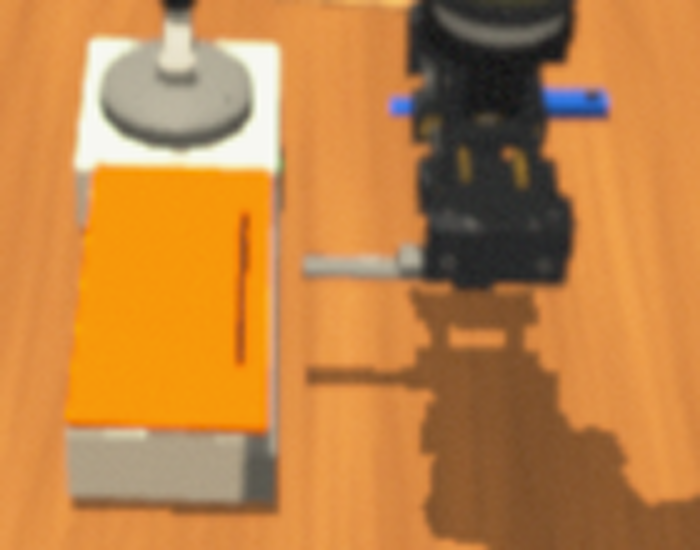

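View pics/c2.png

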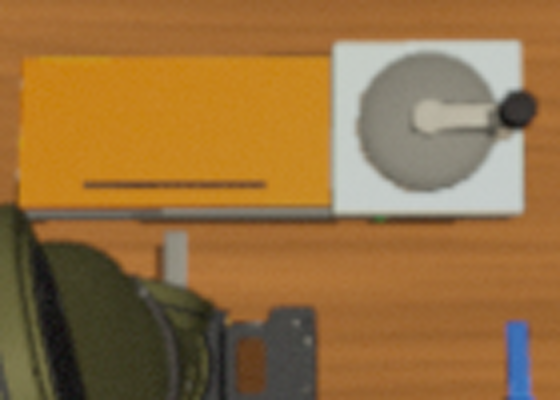

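Both crops: the blade is level and points at the flap, with its tip at top pixel (233.8,238) and side pixel (300.6,243). The lip's front edge is about 6 px away in the top view.

Run:
```python
from h import *
t=snapshot("top");s=snapshot("side")
print(tri(t,(233.8,238),s,(300.6,243)), toz(t,[(233.8,238)],.066),"lip",toz(t,[(233,231.6)],.052),toz(t,[(233,231.6)],.046), "lip side",toz(s,[(240+268/5,190+300/5)],.052))
print(tool()[0],tool()[1].as_euler('xyz',degrees=True))
```

```text
(array([0.49113385, 0.05141326, 0.0674383 ]), np.float64(0.0007172907539325595)) [[0.49087077 0.05157885]] lip [[0.50856142 0.0553182 ]] [[0.50904196 0.05589998]] lip side [[0.50906899 0.06251494]]
[0.40806947 0.05403397 0.23500724] [-179.61941741   -0.25035009 -179.11998175]
```

Request:
play_rows:
  rows:
    - [[0, 0, 0.02, 0, 0, 0], [0, 0, 0.04, 0, 0, 0], [0, 0, 0.054, 0, 0, 0], [0, 0, 0.054, 0, 0, 0], [0, 0, 0.054, 0, 0, 0], [0, 0, 0.054, 0, 0, 0], [0, 0, 0.054, 0, 0, 0], [0, 0, 0.054, 0, 0, 0]]

```text
clock: 6.5
tool_pos: [0.4079, 0.0549, 0.2084]
eef_rot: [-0.009, 1.0, -0.003, -0.002]
contact_force: [0.2, -0.3, 0.1]
opening: 0.2
finger_force: 30.0
```

Request:
play_rows:
  rows:
    - [[-0.01, 0, 0, 0, 0, 0], [-0.02, 0, 0, 0, 0, 0], [-0.03, 0, 0, 0, 0, 0], [-0.04, 0, 0, 0, 0, 0], [-0.046, 0, 0, 0, 0, 0], [-0.052, 0, 0, 0, 0, 0], [-0.052, 0, 0, 0, 0, 0], [-0.052, 0, 0, 0, 0, 0]]

```text
clock: 7.17
tool_pos: [0.4339, 0.0557, 0.2081]
eef_rot: [-0.009, 1.0, -0.003, -0.002]
contact_force: [0.7, -0.3, -0.0]
opening: 0.202
finger_force: 30.0
```

Request:
play_rows:
  rows:
    - [[0, 0, -0.01, 0, 0, 0], [0, 0, -0.02, 0, 0, 0], [-0.002, 0, -0.03, 0, 0, 0], [-0.003, 0, -0.04, 0, 0, 0], [-0.005, 0, -0.051, 0, 0, 0], [-0.008, 0, -0.062, 0, 0, 0], [-0.013, 0, -0.074, 0, 0, 0], [-0.02, 0, -0.086, 0, 0, 0], [-0.028, 0, -0.097, 0, 0, 0], [-0.036, 0, -0.108, 0, 0, 0], [-0.036, 0, -0.108, 0, 0, 0]]

```text
clock: 8.08
tool_pos: [0.4522, 0.0561, 0.2622]
eef_rot: [-0.009, 1.0, -0.003, -0.002]
contact_force: [0.0, -0.2, -1.0]
opening: 0.2
finger_force: 30.0
```

Run:
```python
from h import *
s=snapshot("side")
b=cv2.resize(s["pixels"][190:300,240:380],(700,550),interpolation=cv2.INTER_CUBIC)
cv2.imwrite("pics/c4.png",b)
```

```text
(no output)
```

View pics/c4.png

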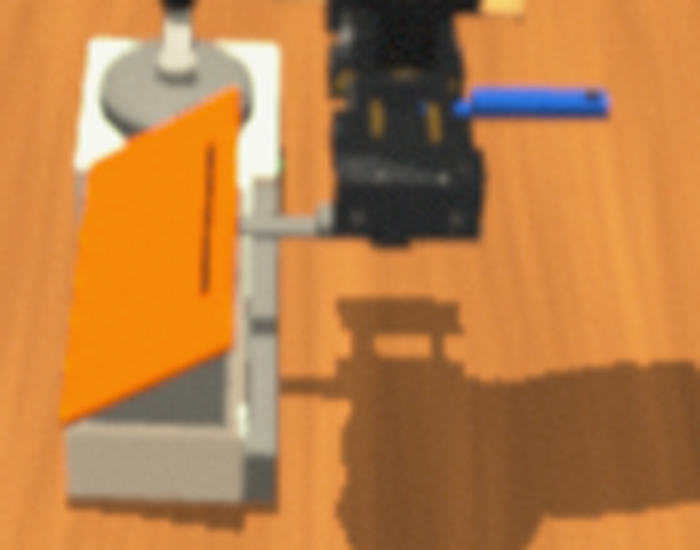

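The flap is lifted about 0.6 rad on the blade. I'll keep following its arc.

Request:
play_rows:
  rows:
    - [[-0.012, 0, 0.0, 0, 0, 0], [-0.019, 0, -0.018, 0, 0, 0], [-0.028, 0, -0.028, 0, 0, 0], [-0.038, 0, -0.036, 0, 0, 0], [-0.05, 0, -0.043, 0, 0, 0], [-0.062, 0, -0.05, 0, 0, 0], [-0.074, 0, -0.055, 0, 0, 0], [-0.086, 0, -0.06, 0, 0, 0], [-0.1, 0, -0.063, 0, 0, 0], [-0.114, 0, -0.066, 0, 0, 0], [-0.128, 0, -0.068, 0, 0, 0], [-0.142, 0, -0.068, 0, 0, 0], [-0.155, 0, -0.068, 0, 0, 0], [-0.168, 0, -0.067, 0, 0, 0], [-0.178, 0, -0.066, 0, 0, 0], [-0.178, 0, -0.066, 0, 0, 0], [-0.15, 0, -0.066, 0, 0, 0], [-0.1, 0, -0.066, 0, 0, 0], [-0.05, 0, -0.066, 0, 0, 0]]

```text
clock: 9.72
tool_pos: [0.4769, 0.057, 0.2945]
eef_rot: [-0.009, 1.0, -0.002, -0.002]
contact_force: [-0.3, 0.7, -0.1]
opening: 0.199
finger_force: 30.0
```

Run:
```python
from h import *
t=snapshot("top");s=snapshot("side")
b=cv2.resize(s["pixels"][190:300,240:380],(700,550),interpolation=cv2.INTER_CUBIC)
cv2.imwrite("pics/c5.png",b)
for n,i in(("t",t),("s",s)):
  c=max(blobs(mask(i,(8,200,120),(22,255,255),(180,150,300,290)),12),key=cv2.contourArea); print(n,cv2.boundingRect(c))
print(tool()[0]); to([.431,-.342,.25],180.9)
for l in packs(t): print(l)
```

```text
t (189, 176, 84, 16)
s (240, 195, 17, 80)
[0.47353553 0.05679852 0.29455298]
shift [ 0.1012 -0.7949  0.0964] turn [-0.0162 -0.0181  0.0112]
[4.185000e-01 2.827000e-01 4.050000e-02 1.790000e-02 1.764799e+02]
[0.4523 0.378  0.0406 0.0165 2.9435]
[ 0.5219  0.3011  0.0401  0.0181 15.4839]
[5.60100e-01 4.11500e-01 4.36000e-02 1.80000e-02 3.13833e+01]
```

View pics/c5.png

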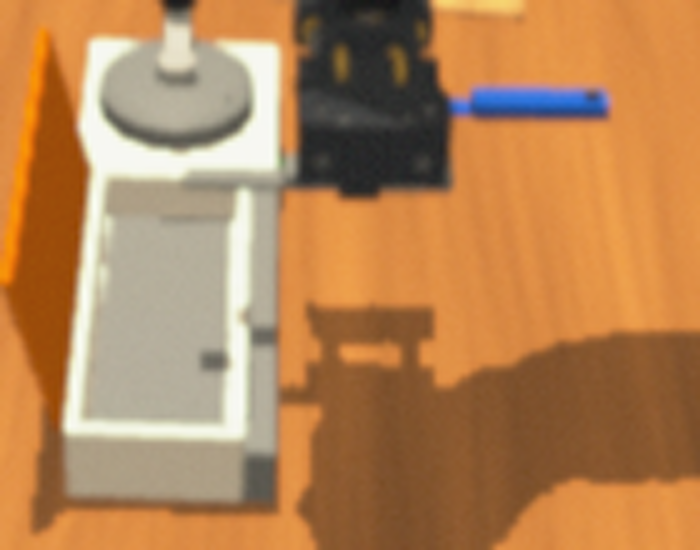

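The flap stands past upright and the bay is empty. Next the lever goes back onto the mat.

Request:
play_rows:
  rows:
    - [[0.107, -0.1, -0.03, -0.016, -0.018, 0.011], [0.107, -0.793, -0.03, -0.016, -0.018, 0.011], [0.107, -0.793, -0.03, -0.016, -0.018, 0.011], [0.107, -0.793, -0.03, -0.016, -0.018, 0.011], [0.107, -0.793, -0.03, -0.016, -0.018, 0.011], [0.107, -0.793, -0.03, -0.016, -0.018, 0.011], [0.107, -0.793, -0.03, -0.016, -0.018, 0.011], [0.107, -0.793, -0.03, -0.016, -0.018, 0.011], [0.107, -0.793, -0.03, -0.016, -0.018, 0.011], [0.107, -0.793, -0.03, -0.016, -0.018, 0.011], [0.107, -0.793, -0.03, -0.016, -0.018, 0.011], [0.107, -0.793, 0.05, -0.016, -0.018, 0.011], [0.107, -0.793, 0.12, -0.016, -0.018, 0.011], [0.107, -0.793, 0.18, -0.016, -0.018, 0.011], [0.107, -0.793, 0.21, -0.016, -0.018, 0.011], [0.107, -0.793, 0.225, -0.016, -0.018, 0.011], [0.107, -0.793, 0.234, -0.016, -0.018, 0.011], [0.107, -0.793, 0.24, -0.016, -0.018, 0.011], [0.107, -0.793, 0.24, -0.016, -0.018, 0.011], [0.107, -0.793, 0.24, -0.016, -0.018, 0.011]]

```text
clock: 11.48
tool_pos: [0.4308, -0.3414, 0.1782]
eef_rot: [-0.006, 1.0, 0.001, 0.003]
contact_force: [-0.1, -0.1, -0.5]
opening: 0.199
finger_force: 30.0
```

Request:
play_rows:
  rows:
    - [[0, 0, 0, 0, 0, 0], [0, 0, 0, 0, 0, 0], [0, 0, 0, 0, 0, 0], [0, 0, 0, 0, 0, 0], [0, 0, 0, 0, 0, 0], [0, 0, -0.05, 0, 0, 0], [0, 0, -0.1, 0, 0, 0], [0, 0, -0.18, 0, 0, 0], [0, 0, -0.25, 0, 0, 0], [0, 0, -0.25, 0, 0, 0]]
  claw: 0.5

```text
clock: 12.32
tool_pos: [0.4318, -0.3417, 0.3081]
eef_rot: [-0.006, 1.0, -0.001, 0.007]
contact_force: [1.1, 0.5, 1.0]
opening: 0.503
finger_force: 0.0
```

Run:
```python
from h import *
print(tool()[0],tool()[1].as_euler('xyz',degrees=True));
s=snapshot("side")
b=cv2.resize(s["pixels"][150:220,240:380],(700,350),interpolation=cv2.INTER_CUBIC)
cv2.imwrite("pics/c6.png",b)
to([.45,.12,.30],176.5)
```

```text
[ 0.43179054 -0.3417125   0.30812045] [-179.8372477     0.79676282 -179.29260272]
shift [-0.0492  0.923   0.01  ] turn [-0.0023  0.0216  0.146 ]
```

View pics/c6.png

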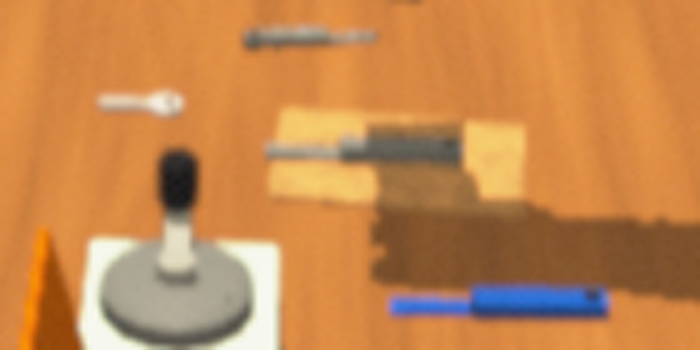

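The lever lies flat on the mat. Now the packs, starting with the nearest at (0.419,0.283).

Request:
play_rows:
  rows:
    - [[-0.049, 0.923, 0.01, -0.002, 0.022, 0.146], [-0.049, 0.923, 0.01, -0.002, 0.022, 0.146], [-0.049, 0.923, 0.01, -0.002, 0.022, 0.146], [-0.049, 0.923, 0.01, -0.002, 0.022, 0.146], [-0.049, 0.923, 0.01, -0.002, 0.022, 0.146], [-0.049, 0.923, 0.01, -0.002, 0.022, 0.146], [-0.049, 0.923, 0.01, -0.002, 0.022, 0.146], [-0.049, 0.923, 0.01, -0.002, 0.022, 0.146], [-0.049, 0.923, 0.01, -0.002, 0.022, 0.146], [-0.049, 0.923, 0.01, -0.002, 0.022, 0.146], [-0.049, 0.923, 0.01, -0.002, 0.022, 0.146], [-0.049, 0.923, 0.01, -0.002, 0.022, 0.146], [-0.049, 0.923, 0.01, -0.002, 0.022, 0.146], [-0.049, 0.923, 0.01, -0.002, 0.022, 0.146]]

```text
clock: 13.53
tool_pos: [0.4481, 0.1196, 0.2973]
eef_rot: [0.03, 1.0, 0.0, -0.004]
contact_force: [-0.7, -0.6, -0.3]
opening: 0.499
finger_force: 0.0
```

Run:
```python
from h import *
t=snapshot("top")
for l in packs(t): print(l)
print(lever(t))
print(tool()[0],tool()[1].as_euler('xyz',degrees=True)); to([.4186,.2828,.172],176.5)
```

```text
[0.3955 0.3803 0.0402 0.019  7.3051]
[ 0.5219  0.3011  0.0415  0.0181 15.484 ]
[5.60400e-01 4.11100e-01 4.33000e-02 1.83000e-02 2.94081e+01]
[((381.0303657694962, 257.1338854382332), array([ 0.4496, -0.3411,  0.1319,  0.0175,  1.1543]))]
[0.44816514 0.1185396  0.2974035 ] [179.99673908  -0.48163306 176.43051284]
shift [0.0774 0.3242 0.2515] turn [ 0.0001 -0.0168 -0.0024]
```

Run:
```python
from h import *
s=snapshot("side")
for c in blobs(mask(s,(105,150,90),(125,255,255),(240,300,420,420)),12): print(cen(c),toz(s,[cen(c)],.014))
```

```text
(267.29795158286777, 376.2476722532588) [[0.55628032 0.41153962]]
(346.5270018621974, 367.51210428305393) [[0.39096996 0.38307871]]
(287.0362811791383, 334.1111111111111) [[0.51861274 0.30271738]]
(332.5, 329.5) [[0.41560022 0.28482129]]
```

Request:
play_rows:
  rows:
    - [[0.077, 0.324, 0.1, 0, -0.017, 0], [0.077, 0.324, 0.1, 0, -0.017, 0], [0.077, 0.324, 0.1, 0, -0.017, 0], [0.077, 0.324, 0.1, 0, -0.017, 0], [0.077, 0.324, 0.1, 0, -0.017, 0], [0.077, 0.324, 0.1, 0, -0.017, 0], [0.077, 0.324, 0.15, 0, -0.017, 0], [0.077, 0.324, 0.2, 0, -0.017, 0], [0.077, 0.324, 0.23, 0, -0.017, 0], [0.077, 0.324, 0.25, 0, -0.017, 0], [0.077, 0.324, 0.25, 0, -0.017, 0]]

```text
clock: 14.55
tool_pos: [0.4198, 0.2811, 0.1725]
eef_rot: [0.032, 0.999, -0.001, 0.0]
contact_force: [0.1, 0.6, 0.2]
opening: 0.499
finger_force: 0.0
```

Request:
play_rows:
  rows:
    - [[0, 0, 0, 0, 0, 0], [0, 0, 0, 0, 0, 0], [0, 0, 0, 0, 0, 0], [0, 0, 0, 0, 0, 0], [0, 0, 0, 0, 0, 0], [0, 0, 0, 0, 0, 0], [0, 0, -0.05, 0, 0, 0], [0, 0, -0.13, 0, 0, 0], [0, 0, -0.2, 0, 0, 0], [0, 0, -0.24, 0, 0, 0], [0, 0, -0.24, 0, 0, 0]]
  claw: 1
  squeeze: 15

```text
clock: 15.47
tool_pos: [0.4196, 0.2853, 0.2979]
eef_rot: [0.031, 1.0, 0.004, 0.004]
contact_force: [-0.3, -0.3, -0.4]
opening: 0.198
finger_force: 15.0
```

Run:
```python
from h import *
print(get_state()["opening"],get_state()["finger_force"],tool()[0],tool()[1].as_euler('xyz',degrees=True))
t=snapshot("top"); m=mask(t,(0,0,150),(180,60,255),(185,180,330,245))
for c in blobs(m,100): print(cv2.boundingRect(c),rect(t,c,.046))
to([.559,-.012,.30],180.4)
```

```text
0.19810431025717523 14.999326765537262 [0.41958253 0.2852992  0.29786905] [179.52508608   0.40031255 176.49914737]
(194, 190, 127, 44) [ 5.6310e-01 -6.6000e-03  3.3430e-01  1.1490e-01  9.0358e+01]
shift [-0.3151 -0.5752 -0.0102] turn [ 0.0119  0.0108 -0.1364]
```

Request:
play_rows:
  rows:
    - [[-0.313, -0.575, -0.01, 0.01, 0.01, -0.136], [-0.313, -0.575, -0.01, 0.01, 0.01, -0.136], [-0.313, -0.575, -0.01, 0.01, 0.01, -0.136], [-0.313, -0.575, -0.01, 0.01, 0.01, -0.136], [-0.313, -0.575, -0.01, 0.01, 0.01, -0.136], [-0.313, -0.575, -0.01, 0.01, 0.01, -0.136], [-0.313, -0.575, -0.01, 0.01, 0.01, -0.136], [-0.313, -0.575, -0.01, 0.01, 0.01, -0.136], [-0.313, -0.575, -0.01, 0.01, 0.01, -0.136], [-0.313, -0.575, -0.01, 0.01, 0.01, -0.136], [-0.313, -0.575, 0.06, 0.01, 0.01, -0.136], [-0.313, -0.575, 0.12, 0.01, 0.01, -0.136], [-0.313, -0.575, 0.16, 0.01, 0.01, -0.136], [-0.313, -0.575, 0.185, 0.01, 0.01, -0.136], [-0.313, -0.575, 0.2, 0.01, 0.01, -0.136], [-0.313, -0.575, 0.21, 0.01, 0.01, -0.136], [-0.313, -0.575, 0.21, 0.01, 0.01, -0.136], [-0.313, -0.575, 0.21, 0.01, 0.01, -0.136]]

```text
clock: 17.02
tool_pos: [0.5579, -0.0104, 0.189]
eef_rot: [-0.005, 1.0, -0.001, -0.001]
contact_force: [0.3, 0.1, -0.3]
opening: 0.202
finger_force: 15.0
```

Run:
```python
from h import *
print(get_state()["contact_force"],tool()[0],tool()[1].as_euler('xyz',degrees=True)); to([.559,-.012,.192],180.4)
```

```text
[ 0.29599778  0.07724056 -0.32365241] [ 0.55794124 -0.0104271   0.18897631] [-1.79924838e+02 -1.18584606e-01 -1.79471200e+02]
shift [-0.0021 -0.0032 -0.006 ] turn [-0.0026 -0.0041  0.0045]
```

Request:
play_rows:
  rows:
    - [[0, 0, 0, 0, 0, 0], [0, 0, 0, 0, 0, 0], [0, 0, 0, 0, 0, 0], [0, 0, 0, 0, 0, 0], [0, 0, -0.03, 0, 0, 0], [0, 0, -0.08, 0, 0, 0], [0, 0, -0.15, 0, 0, 0], [0, 0, -0.22, 0, 0, 0], [0, 0, -0.22, 0, 0, 0], [0, 0, -0.22, 0, 0, 0]]
  claw: 0.74

```text
clock: 17.85
tool_pos: [0.5588, -0.0115, 0.3002]
eef_rot: [-0.003, 1.0, -0.001, 0.001]
contact_force: [-0.8, -0.5, -0.2]
opening: 0.259
finger_force: 0.0
```

Run:
```python
from h import *
t=snapshot("top")
for l in packs(t): print(l)
print(tool()[0]); to([.522,.301,.172],195.5)
```

```text
[0.396  0.3806 0.0401 0.0164 2.8629]
[ 0.5219  0.3012  0.0401  0.018  15.0334]
[5.59900e-01 4.11400e-01 4.32000e-02 1.80000e-02 3.13833e+01]
[ 0.55817778 -0.01181636  0.29872738]
shift [0.0675 0.6268 0.252 ] turn [-0.0046 -0.0047 -0.5273]
```

Request:
play_rows:
  rows:
    - [[0.068, 0.627, 0.03, -0.004, -0.004, -0.527], [0.068, 0.627, 0.03, -0.004, -0.004, -0.527], [0.068, 0.627, 0.03, -0.004, -0.004, -0.527], [0.068, 0.627, 0.03, -0.004, -0.004, -0.527], [0.068, 0.627, 0.03, -0.004, -0.004, -0.527], [0.068, 0.627, 0.03, -0.004, -0.004, -0.527], [0.068, 0.627, 0.03, -0.004, -0.004, -0.527], [0.068, 0.627, 0.03, -0.004, -0.004, -0.527], [0.068, 0.627, 0.03, -0.004, -0.004, -0.527], [0.068, 0.627, 0.1, -0.004, -0.004, -0.527], [0.068, 0.627, 0.16, -0.004, -0.004, -0.527], [0.068, 0.627, 0.21, -0.004, -0.004, -0.527], [0.068, 0.627, 0.235, -0.004, -0.004, -0.527], [0.068, 0.627, 0.25, -0.004, -0.004, -0.527], [0.068, 0.627, 0.25, -0.004, -0.004, -0.527], [0.068, 0.627, 0.25, -0.004, -0.004, -0.527]]
  claw: 0.5

```text
clock: 19.23
tool_pos: [0.5217, 0.3015, 0.1732]
eef_rot: [-0.135, 0.991, 0.0, -0.001]
contact_force: [0.8, 0.7, 0.1]
opening: 0.5
finger_force: 0.0
```

Request:
play_rows:
  rows:
    - [[0, 0, 0, 0, 0, 0], [0, 0, 0, 0, 0, 0], [0, 0, 0, 0, 0, 0], [0, 0, 0, 0, 0, 0], [0, 0, 0, 0, 0, 0], [0, 0, 0, 0, 0, 0], [0, 0, -0.05, 0, 0, 0], [0, 0, -0.13, 0, 0, 0], [0, 0, -0.2, 0, 0, 0], [0, 0, -0.24, 0, 0, 0], [0, 0, -0.24, 0, 0, 0], [0, 0, -0.24, 0, 0, 0]]
  claw: 1

```text
clock: 20.23
tool_pos: [0.5219, 0.3015, 0.2937]
eef_rot: [-0.135, 0.991, 0.0, 0.0]
contact_force: [-0.1, -0.1, -1.1]
opening: 0.195
finger_force: 15.0
```

Run:
```python
from h import *
print(get_state()["opening"],tool()[0]); to([.559,.034,.191],180.4)
t=snapshot("top")
for l in packs(t)+packs(t,(190,190,290,240)): print(l)
```

```text
0.1954885319277018 [0.52188333 0.30147869 0.29371891]
shift [ 0.0716 -0.5355  0.2049] turn [0.0019 0.0013 0.5273]
[ 0.4358  0.3715  0.4239  0.1873 23.9488]
[ 0.56   -0.0108  0.0329  0.0163  0.7041]
```

Request:
play_rows:
  rows:
    - [[0.072, -0.535, 0, 0, 0, 0.527], [0.072, -0.535, 0, 0, 0, 0.527], [0.072, -0.535, 0, 0, 0, 0.527], [0.072, -0.535, 0, 0, 0, 0.527], [0.072, -0.535, 0, 0, 0, 0.527], [0.072, -0.535, 0, 0, 0, 0.527], [0.072, -0.535, 0, 0, 0, 0.527], [0.072, -0.535, 0, 0, 0, 0.527], [0.072, -0.535, 0, 0, 0, 0.527], [0.072, -0.535, 0.06, 0, 0, 0.527], [0.072, -0.535, 0.12, 0, 0, 0.527], [0.072, -0.535, 0.16, 0, 0, 0.527], [0.072, -0.535, 0.185, 0, 0, 0.527], [0.072, -0.535, 0.197, 0, 0, 0.527], [0.072, -0.535, 0.204, 0, 0, 0.527], [0.072, -0.535, 0.204, 0, 0, 0.527], [0.072, -0.535, 0.204, 0, 0, 0.527]]

```text
clock: 21.7
tool_pos: [0.5587, 0.0352, 0.1915]
eef_rot: [-0.004, 1.0, 0.001, -0.0]
contact_force: [-0.5, -0.6, -1.1]
opening: 0.199
finger_force: 15.0
```

Request:
play_rows:
  rows:
    - [[0, 0, 0, 0, 0, 0], [0, 0, 0, 0, 0, 0], [0, 0, 0, 0, 0, 0], [0, 0, 0, 0, 0, 0], [0, 0, -0.03, 0, 0, 0], [0, 0, -0.08, 0, 0, 0], [0, 0, -0.15, 0, 0, 0], [0, 0, -0.22, 0, 0, 0], [0, 0, -0.22, 0, 0, 0], [0, 0, -0.22, 0, 0, 0]]
  claw: 0.74

```text
clock: 22.53
tool_pos: [0.5592, 0.0342, 0.3026]
eef_rot: [-0.003, 1.0, 0.0, 0.001]
contact_force: [-0.1, -0.8, 0.6]
opening: 0.261
finger_force: 0.0
```

Run:
```python
from h import *
t=snapshot("top")
for l in packs(t): print(l)
print(tool()[0]); to([.396,.3806,.172],183)
to([.5602,.4112,.172],210)
```

```text
[0.396  0.3806 0.0401 0.0164 2.8629]
[5.59900e-01 4.11400e-01 4.32000e-02 1.80000e-02 3.13833e+01]
[0.55858982 0.03375802 0.30111756]
shift [0.3204 0.696  0.2581] turn [-0.0005 -0.0004 -0.091 ]
shift [-0.0085  0.7549  0.258 ] turn [-4.0000e-04 -5.0000e-04 -1.0335e+00]
```

Request:
play_rows:
  rows:
    - [[-0.008, 0.755, 0.03, 0, 0, -1.0], [-0.008, 0.755, 0.03, 0, 0, -1.0], [-0.008, 0.755, 0.03, 0, 0, -1.0], [-0.008, 0.755, 0.03, 0, 0, -1.0], [-0.008, 0.755, 0.03, 0, 0, -1.0], [-0.008, 0.755, 0.03, 0, 0, -1.0], [-0.008, 0.755, 0.03, 0, 0, -1.0], [-0.008, 0.755, 0.03, 0, 0, -1.0], [-0.008, 0.755, 0.03, 0, 0, -1.0], [-0.008, 0.755, 0.03, 0, 0, -1.0], [-0.008, 0.755, 0.03, 0, 0, -1.0], [-0.008, 0.755, 0.1, 0, 0, -1.0], [-0.008, 0.755, 0.16, 0, 0, -1.0], [-0.008, 0.755, 0.21, 0, 0, -1.0], [-0.008, 0.755, 0.24, 0, 0, -1.0], [-0.008, 0.755, 0.256, 0, 0, -1.0], [-0.008, 0.755, 0.256, 0, 0, -1.0], [-0.008, 0.755, 0.256, 0, 0, -1.0]]
  claw: 0.5

```text
clock: 24.08
tool_pos: [0.56, 0.4114, 0.1733]
eef_rot: [-0.251, 0.968, 0.0, -0.0]
contact_force: [-0.0, 0.1, -0.3]
opening: 0.504
finger_force: 0.0
```

Request:
play_rows:
  rows:
    - [[0, 0, 0, 0, 0, 0], [0, 0, 0, 0, 0, 0], [0, 0, 0, 0, 0, 0], [0, 0, 0, 0, 0, 0], [0, 0, 0, 0, 0, 0], [0, 0, 0, 0, 0, 0], [0, 0, -0.05, 0, 0, 0], [0, 0, -0.13, 0, 0, 0], [0, 0, -0.2, 0, 0, 0], [0, 0, -0.24, 0, 0, 0], [0, 0, -0.24, 0, 0, 0], [0, 0, -0.24, 0, 0, 0]]
  claw: 1

```text
clock: 25.08
tool_pos: [0.5599, 0.4118, 0.2939]
eef_rot: [-0.251, 0.968, 0.001, 0.0]
contact_force: [-0.2, 0.3, -0.4]
opening: 0.203
finger_force: 15.0
```

Run:
```python
from h import *
print(get_state()["opening"],tool()[0]); to([.559,.080,.191],180.4)
t=snapshot("top")
for l in packs(t,(190,190,290,240)): print(l)
```

```text
0.20270712601598445 [0.55992505 0.41175131 0.29389992]
shift [ 0.3242 -0.5792  0.205 ] turn [0.0021 0.0016 1.0006]
[ 0.56   -0.0108  0.0329  0.0163  0.7045]
[0.5652 0.0355 0.033  0.0163 1.0016]
```

Request:
play_rows:
  rows:
    - [[0.324, -0.579, 0, 0, 0, 1.0], [0.324, -0.579, 0, 0, 0, 1.0], [0.324, -0.579, 0, 0, 0, 1.0], [0.324, -0.579, 0, 0, 0, 1.0], [0.324, -0.579, 0, 0, 0, 1.0], [0.324, -0.579, 0, 0, 0, 1.0], [0.324, -0.579, 0, 0, 0, 1.0], [0.324, -0.579, 0, 0, 0, 1.0], [0.324, -0.579, 0, 0, 0, 1.0], [0.324, -0.579, 0, 0, 0, 1.0], [0.324, -0.579, 0, 0, 0, 1.0], [0.324, -0.579, 0.06, 0, 0, 1.0], [0.324, -0.579, 0.12, 0, 0, 1.0], [0.324, -0.579, 0.16, 0, 0, 1.0], [0.324, -0.579, 0.185, 0, 0, 1.0], [0.324, -0.579, 0.197, 0, 0, 1.0], [0.324, -0.579, 0.204, 0, 0, 1.0], [0.324, -0.579, 0.204, 0, 0, 1.0], [0.324, -0.579, 0.204, 0, 0, 1.0]]

```text
clock: 26.72
tool_pos: [0.559, 0.0811, 0.1916]
eef_rot: [-0.004, 1.0, 0.001, 0.0]
contact_force: [0.0, 0.0, 0.5]
opening: 0.203
finger_force: 15.0
```

Request:
play_rows:
  rows:
    - [[0, 0, 0, 0, 0, 0], [0, 0, 0, 0, 0, 0], [0, 0, 0, 0, 0, 0], [0, 0, 0, 0, 0, 0], [0, 0, -0.03, 0, 0, 0], [0, 0, -0.08, 0, 0, 0], [0, 0, -0.15, 0, 0, 0], [0, 0, -0.22, 0, 0, 0], [0, 0, -0.22, 0, 0, 0], [0, 0, -0.22, 0, 0, 0]]
  claw: 0.74

```text
clock: 27.55
tool_pos: [0.5595, 0.08, 0.3027]
eef_rot: [-0.003, 1.0, 0.001, 0.001]
contact_force: [-0.3, -0.2, -0.6]
opening: 0.26
finger_force: 0.0
```

Run:
```python
from h import *
t=snapshot("top")
for l in packs(t): print(l)
print(tool()[0]); to([.396,.3806,.172],183)
```

```text
[0.396  0.3806 0.0401 0.0164 2.8629]
[0.55889137 0.07953843 0.30111246]
shift [0.3216 0.6044 0.2582] turn [-0.0004 -0.0004 -0.0909]
```

Request:
play_rows:
  rows:
    - [[0.321, 0.604, 0.03, 0, 0, -0.12], [0.321, 0.604, 0.03, 0, 0, -0.12], [0.321, 0.604, 0.03, 0, 0, -0.12], [0.321, 0.604, 0.03, 0, 0, -0.12], [0.321, 0.604, 0.03, 0, 0, -0.12], [0.321, 0.604, 0.03, 0, 0, -0.12], [0.321, 0.604, 0.03, 0, 0, -0.12], [0.321, 0.604, 0.03, 0, 0, -0.12], [0.321, 0.604, 0.03, 0, 0, -0.12], [0.321, 0.604, 0.03, 0, 0, -0.12], [0.321, 0.604, 0.03, 0, 0, -0.12], [0.321, 0.604, 0.1, 0, 0, -0.12], [0.321, 0.604, 0.16, 0, 0, -0.12], [0.321, 0.604, 0.21, 0, 0, -0.12], [0.321, 0.604, 0.24, 0, 0, -0.12], [0.321, 0.604, 0.256, 0, 0, -0.12], [0.321, 0.604, 0.256, 0, 0, -0.12], [0.321, 0.604, 0.256, 0, 0, -0.12]]
  claw: 0.5

```text
clock: 29.1
tool_pos: [0.3969, 0.3794, 0.173]
eef_rot: [-0.033, 0.999, -0.001, -0.001]
contact_force: [0.5, 0.3, 0.4]
opening: 0.498
finger_force: 0.0
```

Request:
play_rows:
  rows:
    - [[0, 0, 0, 0, 0, 0], [0, 0, 0, 0, 0, 0], [0, 0, 0, 0, 0, 0], [0, 0, 0, 0, 0, 0], [0, 0, 0, 0, 0, 0], [0, 0, 0, 0, 0, 0], [0, 0, -0.05, 0, 0, 0], [0, 0, -0.13, 0, 0, 0], [0, 0, -0.2, 0, 0, 0], [0, 0, -0.24, 0, 0, 0], [0, 0, -0.24, 0, 0, 0], [0, 0, -0.24, 0, 0, 0]]
  claw: 1

```text
clock: 30.1
tool_pos: [0.3964, 0.3807, 0.2938]
eef_rot: [-0.033, 0.999, 0.001, 0.0]
contact_force: [0.3, 0.2, -0.7]
opening: 0.205
finger_force: 15.0
```

Run:
```python
from h import *
print(get_state()["opening"],tool()[0]); to([.559,.125,.191],180.4)
t=snapshot("top")
for l in packs(t,(190,190,290,240)): print(l)
```

```text
0.20501235313639707 [0.39636326 0.38069013 0.29384635]
shift [-0.2902 -0.5323  0.205 ] turn [0.0029 0.0007 0.12  ]
[0.5594 0.0817 0.0221 0.0164 1.1917]
[ 0.56   -0.0108  0.0329  0.0163  0.7041]
[0.5652 0.0355 0.033  0.0163 1.0016]
```

Request:
play_rows:
  rows:
    - [[-0.29, -0.538, 0, 0, 0, 0.12], [-0.29, -0.538, 0, 0, 0, 0.12], [-0.29, -0.538, 0, 0, 0, 0.12], [-0.29, -0.538, 0, 0, 0, 0.12], [-0.29, -0.538, 0, 0, 0, 0.12], [-0.29, -0.538, 0, 0, 0, 0.12], [-0.29, -0.538, 0, 0, 0, 0.12], [-0.29, -0.538, 0, 0, 0, 0.12], [-0.29, -0.538, 0, 0, 0, 0.12], [-0.29, -0.538, 0, 0, 0, 0.12], [-0.29, -0.538, 0, 0, 0, 0.12], [-0.29, -0.538, 0.06, 0, 0, 0.12], [-0.29, -0.538, 0.12, 0, 0, 0.12], [-0.29, -0.538, 0.16, 0, 0, 0.12], [-0.29, -0.538, 0.185, 0, 0, 0.12], [-0.29, -0.538, 0.197, 0, 0, 0.12], [-0.29, -0.538, 0.204, 0, 0, 0.12], [-0.29, -0.538, 0.204, 0, 0, 0.12], [-0.29, -0.538, 0.204, 0, 0, 0.12]]

```text
clock: 31.73
tool_pos: [0.5589, 0.1232, 0.1918]
eef_rot: [-0.004, 1.0, 0.001, 0.0]
contact_force: [0.5, 0.2, -0.9]
opening: 0.202
finger_force: 15.0
```

Request:
play_rows:
  rows:
    - [[0, 0, 0, 0, 0, 0], [0, 0, 0, 0, 0, 0], [0, 0, 0, 0, 0, 0], [0, 0, 0, 0, 0, 0], [0, 0, -0.03, 0, 0, 0], [0, 0, -0.08, 0, 0, 0], [0, 0, -0.15, 0, 0, 0], [0, 0, -0.24, 0, 0, 0], [0.15, 0, -0.24, 0, 0, 0], [0.25, 0, -0.24, 0, 0, 0], [0.25, 0, -0.24, 0, 0, 0], [0.25, 0, -0.24, 0, 0, 0]]
  claw: 0.74

```text
clock: 32.73
tool_pos: [0.4241, 0.1191, 0.3109]
eef_rot: [-0.008, 1.0, -0.004, -0.007]
contact_force: [-1.0, -0.9, -0.3]
opening: 0.261
finger_force: 0.0
```

Run:
```python
from h import *
t=snapshot("top");s=snapshot("side")
for l in packs(t): print(l)
print(tool()[0])
b=cv2.resize(s["pixels"][180:300,235:335],(600,600),interpolation=cv2.INTER_CUBIC)[:600]
a=cv2.resize(t["pixels"][165:245,180:330],(600,320),interpolation=cv2.INTER_CUBIC)
cv2.imwrite("pics/c7.png",cv2.resize(np.vstack([a,b]),(390,598)))
```

```text
[0.43244655 0.12093346 0.31131519]
```

View pics/c7.png

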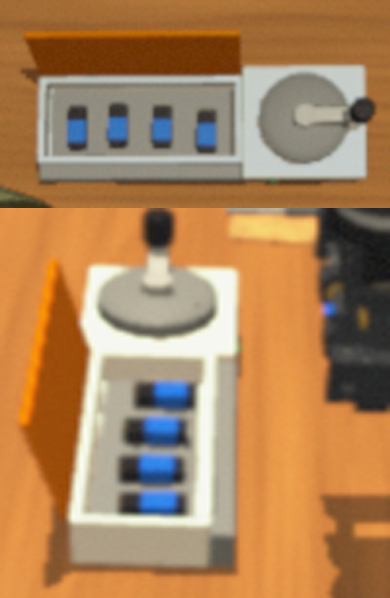

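Picture: all four packs lie flat side by side in the bay, and the flap stands open past upright.

Run:
```python
from h import *
t=snapshot("top");s=snapshot("side")
c=max(blobs(mask(t,(5,180,90),(22,255,255),(180,150,300,215)),12),key=cv2.contourArea); x,y,w,h=cv2.boundingRect(c);print(x,y,w,h)
print(toz(t,[(x+w/2,y)],.146),toz(t,[(x+w/2,y)],.13),toz(s,[(240.5,210)],.146))
to([.70,.057,.36],180.4); print(tool()[0])
```

```text
188 174 86 20
[[0.64285628 0.053901  ]] [[0.64620099 0.05556442]] [[0.64933931 0.02205789]]
shift [-0.5285 -0.1323 -0.0972] turn [ 0.0025  0.0021 -0.0011]
[0.43536603 0.12151398 0.31121039]
```

Request:
play_rows:
  rows:
    - [[0, -0.132, -0.1, 0, 0, 0], [0, -0.132, -0.1, 0, 0, 0], [-0.2, -0.132, -0.12, 0, 0, 0], [-0.5, -0.132, -0.12, 0, 0, 0], [-0.5, -0.132, -0.12, 0, 0, 0], [-0.5, -0.132, -0.12, 0, 0, 0], [-0.5, -0.132, -0.12, 0, 0, 0], [-0.5, -0.132, -0.12, 0, 0, 0], [-0.5, -0.132, -0.12, 0, 0, 0], [-0.5, -0.132, -0.12, 0, 0, 0], [-0.5, -0.132, -0.12, 0, 0, 0], [-0.5, -0.132, -0.06, 0, 0, 0], [-0.5, -0.132, 0, 0, 0, 0], [-0.5, -0.132, 0.03, 0, 0, 0], [-0.5, -0.132, 0.03, 0, 0, 0], [-0.5, -0.132, 0.03, 0, 0, 0], [-0.5, -0.132, 0.03, 0, 0, 0]]
  claw: 1

```text
clock: 34.35
tool_pos: [0.6847, 0.0574, 0.2974]
eef_rot: [-0.004, 1.0, 0.001, 0.0]
contact_force: [0.6, 0.9, 0.9]
opening: 0.003
finger_force: 0.0
```

Run:
```python
from h import *
print(tool()[0],tool()[1].as_euler('xyz',degrees=True),get_state()["contact_force"],get_state()["opening"])
```

```text
[0.68472667 0.05736202 0.29743243] [ 1.79936761e+02  5.74757566e-02 -1.79573698e+02] [0.55070297 0.94681408 0.87876149] 0.003342358555723358
```

Request:
play_rows:
  rows:
    - [[0.03, 0, 0, 0, 0, 0], [0.055, 0, 0, 0, 0, 0], [0.08, 0, 0, 0, 0, 0], [0.1, 0, 0, 0, 0, 0], [0.122, 0, 0, 0, 0, 0], [0.145, 0, 0.002, 0, 0, 0], [0.168, 0, 0.004, 0, 0, 0], [0.184, 0, 0.009, 0, 0, 0], [0.2, 0, 0.015, 0, 0, 0], [0.216, 0, 0.021, 0, 0, 0], [0.236, 0, 0.036, 0, 0, 0], [0.256, 0, 0.052, 0, 0, 0], [0.272, 0, 0.073, 0, 0, 0], [0.286, 0, 0.094, 0, 0, 0], [0.293, 0, 0.11, 0, 0, 0], [0.298, 0, 0.125, 0, 0, 0], [0.301, 0, 0.14, 0, 0, 0], [0.304, 0, 0.154, 0, 0, 0], [0.304, 0, 0.162, 0, 0, 0], [0.304, 0, 0.164, 0, 0, 0]]

```text
clock: 36.02
tool_pos: [0.5325, 0.0566, 0.2177]
eef_rot: [-0.004, 1.0, -0.001, 0.001]
contact_force: [-10.2, -4.3, 49.6]
opening: 0.006
finger_force: 24.6
```

Run:
```python
from h import *
print(tool()[0],get_state()["contact_force"])
s=snapshot("side")
b=cv2.resize(s["pixels"][180:300,235:335],(500,600),interpolation=cv2.INTER_CUBIC)
cv2.imwrite("pics/c8.png",b)
```

```text
[0.53250284 0.05658395 0.21770202] [-10.22983488  -4.31391727  49.61849263]
```

View pics/c8.png

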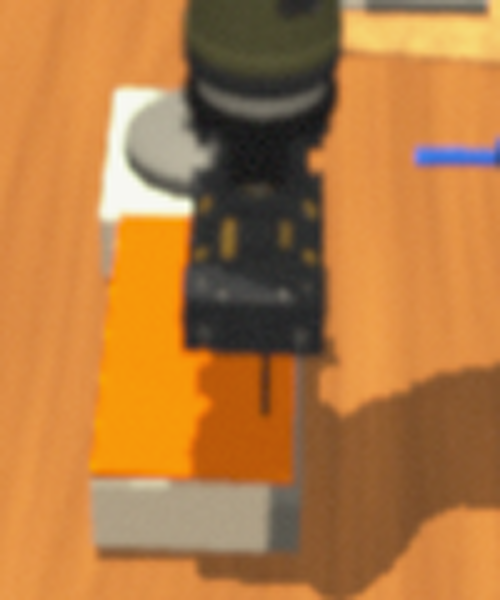

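The flap is shut flat, with the tip at 52 mm, which is the plate's top. I'll back off and measure the crank.

Request:
play_rows:
  rows:
    - [[0, 0, -0.02, 0, 0, 0], [0, 0, -0.06, 0, 0, 0], [0, 0, -0.14, 0, 0, 0], [0, 0, -0.22, 0, 0, 0], [0.2, 0.1, -0.28, 0, 0, 0], [0.2, 0.1, -0.28, 0, 0, 0], [0.2, 0.1, -0.28, 0, 0, 0], [0.2, 0.1, -0.28, 0, 0, 0]]
  claw: 0.5

```text
clock: 36.73
tool_pos: [0.4277, 0.1078, 0.3557]
eef_rot: [-0.008, 1.0, 0.0, -0.001]
contact_force: [-0.2, 0.3, -0.4]
opening: 0.497
finger_force: 0.0
```

Run:
```python
from h import *
t=snapshot("top");s=snapshot("side")
for c in blobs(mask(t,(8,200,130),(22,255,255),(180,160,300,245)),12): print("flap",rect(t,c,.052))
k=max(blobs(mask(t,(0,0,0),(180,255,75),(305,195,332,220)),15),key=cv2.contourArea)
pk=cv2.minEnclosingCircle(k); print("knob",pk,toz(t,[pk[0]],.108))
ks=max(blobs(mask(s,(0,0,0),(180,255,75),(265,175,290,200)),15),key=cv2.contourArea); x,y,w,h=cv2.boundingRect(ks); print(x,y,w,h)
print(tri(t,pk[0],s,(x+w/2-.5,y+h/2)))
b=cv2.resize(t["pixels"][180:240,265:335],(700,600),interpolation=cv2.INTER_CUBIC)
cv2.imwrite("pics/c9.png",b)
print(lever(t)); print(tool()[0])
```

```text
flap [5.59300e-01 5.73000e-02 2.02500e-01 9.84000e-02 9.03904e+01]
knob ((318.5625, 207.125), 4.64574670791626) [[ 0.56707073 -0.16437826]]
273 181 6 11
(array([ 0.56826289, -0.16541179,  0.09641958]), np.float64(0.0007471652381137695))
[((381.0388888888889, 257.16319444444446), array([ 0.4496, -0.3412,  0.1319,  0.0172,  1.2668]))]
[0.43195065 0.10563487 0.35445051]
```

View pics/c9.png

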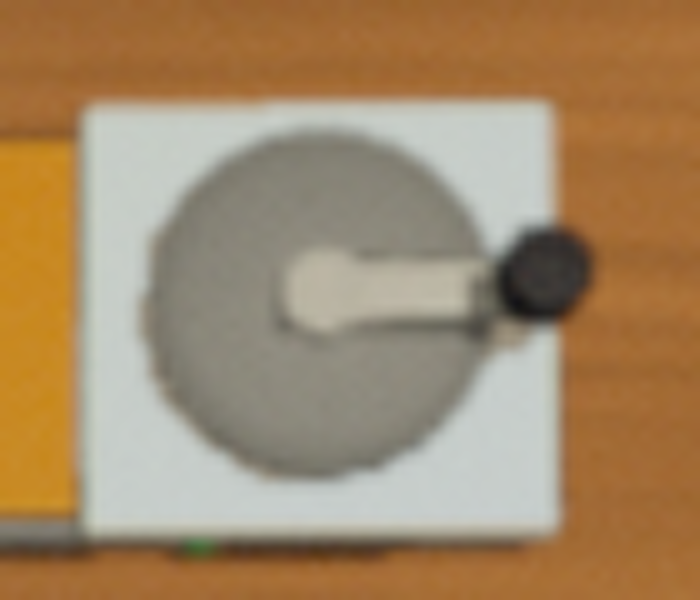

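Run:
```python
from h import *
t=snapshot("top")
print("axis",toz(t,[(296.55,209.95)],.068),toz(t,[(297.05,208.65)],.077),"knob",toz(t,[(319.05,206.95)],.112))
print(tool()[0]); to([.5672,-.1653,.25],180.4)
```

```text
axis [[ 0.56472933 -0.11062128]] [[ 0.56696472 -0.11153067]] knob [[ 0.56697931 -0.16524081]]
[0.43281619 0.10506856 0.3540218 ]
shift [-0.2648 -0.5427  0.2081] turn [-0.0002  0.0001  0.0007]
```

Request:
play_rows:
  rows:
    - [[-0.265, -0.543, 0.08, 0, 0, 0], [-0.265, -0.543, 0.08, 0, 0, 0], [-0.265, -0.543, 0.08, 0, 0, 0], [-0.265, -0.543, 0.08, 0, 0, 0], [-0.265, -0.543, 0.08, 0, 0, 0], [-0.265, -0.543, 0.08, 0, 0, 0], [-0.265, -0.543, 0.08, 0, 0, 0], [-0.265, -0.543, 0.08, 0, 0, 0], [-0.265, -0.543, 0.08, 0, 0, 0], [-0.265, -0.543, 0.08, 0, 0, 0], [-0.265, -0.543, 0.13, 0, 0, 0], [-0.265, -0.543, 0.17, 0, 0, 0], [-0.265, -0.543, 0.195, 0, 0, 0], [-0.265, -0.543, 0.208, 0, 0, 0], [-0.265, -0.543, 0.208, 0, 0, 0], [-0.265, -0.543, 0.208, 0, 0, 0]]
  claw: 0.5

```text
clock: 38.22
tool_pos: [0.5668, -0.1646, 0.2502]
eef_rot: [-0.004, 1.0, 0.0, -0.0]
contact_force: [-0.1, 0.1, -0.4]
opening: 0.497
finger_force: 0.0
```

Request:
play_rows:
  rows:
    - [[0, 0, 0, 0, 0, 0], [0, 0, 0, 0, 0, 0], [0, 0, 0, 0, 0, 0], [0, 0, 0, 0, 0, 0], [0, 0, 0, 0, 0, 0], [0, 0, 0, 0, 0, 0], [0, 0, 0, 0, 0, 0], [0, 0, 0, 0, 0, 0]]
  claw: 1
  squeeze: 25

```text
clock: 38.88
tool_pos: [0.5668, -0.1655, 0.2504]
eef_rot: [-0.004, 1.0, -0.0, -0.0]
contact_force: [-1.0, -0.5, 5.8]
opening: 0.263
finger_force: 25.0
```

Request:
play_rows:
  rows:
    - [[0.0172, 0.0014, 0, 0, 0, 0], [0.034, 0.0054, 0, 0, 0, 0], [0.0499, 0.012, 0, 0, 0, 0], [0.0647, 0.021, 0, 0, 0, 0], [0.0778, 0.0322, 0, 0, 0, 0], [0.089, 0.0453, 0, 0, 0, 0], [0.098, 0.0601, 0, 0, 0, 0], [0.1046, 0.076, 0, 0, 0, 0], [0.1086, 0.0928, 0, 0, 0, 0], [0.11, 0.11, 0, 0, 0, 0], [0.11, 0.11, 0, 0, 0, 0]]

```text
clock: 39.8
tool_pos: [0.5102, -0.1101, 0.2504]
eef_rot: [-0.004, 1.0, -0.001, -0.001]
contact_force: [-2.3, -3.0, 9.9]
opening: 0.262
finger_force: 25.0
```

Request:
play_rows:
  rows:
    - [[-0.0014, 0.0172, 0, 0, 0, 0], [-0.0054, 0.034, 0, 0, 0, 0], [-0.012, 0.0499, 0, 0, 0, 0], [-0.021, 0.0647, 0, 0, 0, 0], [-0.0322, 0.0778, 0, 0, 0, 0], [-0.0453, 0.089, 0, 0, 0, 0], [-0.0601, 0.098, 0, 0, 0, 0], [-0.076, 0.1046, 0, 0, 0, 0], [-0.0928, 0.1086, 0, 0, 0, 0], [-0.11, 0.11, 0, 0, 0, 0], [-0.1272, 0.1086, 0, 0, 0, 0], [-0.144, 0.1046, 0, 0, 0, 0], [-0.1599, 0.098, 0, 0, 0, 0], [-0.1747, 0.089, 0, 0, 0, 0], [-0.1878, 0.0778, 0, 0, 0, 0], [-0.199, 0.0647, 0, 0, 0, 0], [-0.208, 0.0499, 0, 0, 0, 0], [-0.2146, 0.034, 0, 0, 0, 0], [-0.2186, 0.0172, 0, 0, 0, 0], [-0.22, 0, 0, 0, 0, 0]]

```text
clock: 41.47
tool_pos: [0.6204, -0.1107, 0.2503]
eef_rot: [-0.003, 1.0, -0.001, -0.002]
contact_force: [-4.9, -1.0, 10.4]
opening: 0.264
finger_force: 25.0
```

Request:
play_rows:
  rows:
    - [[0.0014, -0.0172, 0, 0, 0, 0], [0.0054, -0.034, 0, 0, 0, 0], [0.012, -0.0499, 0, 0, 0, 0], [0.021, -0.0647, 0, 0, 0, 0], [0.0322, -0.0778, 0, 0, 0, 0], [0.0453, -0.089, 0, 0, 0, 0], [0.0601, -0.098, 0, 0, 0, 0], [0.076, -0.1046, 0, 0, 0, 0], [0.0928, -0.1086, 0, 0, 0, 0], [0.11, -0.11, 0, 0, 0, 0], [0.1272, -0.1086, 0, 0, 0, 0], [0.144, -0.1046, 0, 0, 0, 0], [0.1599, -0.098, 0, 0, 0, 0], [0.1747, -0.089, 0, 0, 0, 0], [0.1878, -0.0778, 0, 0, 0, 0], [0.199, -0.0647, 0, 0, 0, 0], [0.208, -0.0499, 0, 0, 0, 0], [0.2146, -0.034, 0, 0, 0, 0], [0.2186, -0.0172, 0, 0, 0, 0], [0.22, 0, 0, 0, 0, 0]]

```text
clock: 43.13
tool_pos: [0.5102, -0.1123, 0.2503]
eef_rot: [-0.003, 1.0, -0.002, -0.001]
contact_force: [-1.6, -5.1, 9.2]
opening: 0.261
finger_force: 25.0
```

Request:
play_rows:
  rows:
    - [[-0.0014, 0.0172, 0, 0, 0, 0], [-0.0054, 0.034, 0, 0, 0, 0], [-0.012, 0.0499, 0, 0, 0, 0], [-0.021, 0.0647, 0, 0, 0, 0], [-0.0322, 0.0778, 0, 0, 0, 0], [-0.0453, 0.089, 0, 0, 0, 0], [-0.0601, 0.098, 0, 0, 0, 0], [-0.076, 0.1046, 0, 0, 0, 0], [-0.0928, 0.1086, 0, 0, 0, 0], [-0.11, 0.11, 0, 0, 0, 0], [-0.1272, 0.1086, 0, 0, 0, 0], [-0.144, 0.1046, 0, 0, 0, 0], [-0.1599, 0.098, 0, 0, 0, 0], [-0.1747, 0.089, 0, 0, 0, 0], [-0.1878, 0.0778, 0, 0, 0, 0], [-0.199, 0.0647, 0, 0, 0, 0], [-0.208, 0.0499, 0, 0, 0, 0], [-0.2146, 0.034, 0, 0, 0, 0], [-0.2186, 0.0172, 0, 0, 0, 0], [-0.22, 0, 0, 0, 0, 0]]

```text
clock: 44.8
tool_pos: [0.6205, -0.1107, 0.2504]
eef_rot: [-0.004, 1.0, -0.001, -0.002]
contact_force: [-3.9, -2.6, 10.4]
opening: 0.27
finger_force: 25.0
```

Request:
play_rows:
  rows:
    - [[0.0014, -0.0172, 0, 0, 0, 0], [0.0054, -0.034, 0, 0, 0, 0], [0.012, -0.0499, 0, 0, 0, 0], [0.021, -0.0647, 0, 0, 0, 0], [0.0322, -0.0778, 0, 0, 0, 0], [0.0453, -0.089, 0, 0, 0, 0], [0.0601, -0.098, 0, 0, 0, 0], [0.076, -0.1046, 0, 0, 0, 0], [0.0928, -0.1086, 0, 0, 0, 0], [0.11, -0.11, 0, 0, 0, 0], [0.1272, -0.1086, 0, 0, 0, 0], [0.144, -0.1046, 0, 0, 0, 0], [0.1599, -0.098, 0, 0, 0, 0], [0.1747, -0.089, 0, 0, 0, 0], [0.1878, -0.0778, 0, 0, 0, 0], [0.199, -0.0647, 0, 0, 0, 0], [0.208, -0.0499, 0, 0, 0, 0], [0.2146, -0.034, 0, 0, 0, 0], [0.2186, -0.0172, 0, 0, 0, 0], [0.22, 0, 0, 0, 0, 0]]

```text
clock: 46.47
tool_pos: [0.5102, -0.1122, 0.2503]
eef_rot: [-0.003, 1.0, -0.002, -0.002]
contact_force: [-1.6, -5.2, 9.0]
opening: 0.262
finger_force: 25.0
```

Request:
play_rows:
  rows:
    - [[-0.0014, 0.0172, 0, 0, 0, 0], [-0.0054, 0.034, 0, 0, 0, 0], [-0.012, 0.0499, 0, 0, 0, 0], [-0.021, 0.0647, 0, 0, 0, 0], [-0.0322, 0.0778, 0, 0, 0, 0], [-0.0453, 0.089, 0, 0, 0, 0], [-0.0601, 0.098, 0, 0, 0, 0], [-0.076, 0.1046, 0, 0, 0, 0], [-0.0928, 0.1086, 0, 0, 0, 0], [-0.11, 0.11, 0, 0, 0, 0], [-0.1272, 0.1086, 0, 0, 0, 0], [-0.144, 0.1046, 0, 0, 0, 0], [-0.1599, 0.098, 0, 0, 0, 0], [-0.1747, 0.089, 0, 0, 0, 0], [-0.1878, 0.0778, 0, 0, 0, 0], [-0.199, 0.0647, 0, 0, 0, 0], [-0.208, 0.0499, 0, 0, 0, 0], [-0.2146, 0.034, 0, 0, 0, 0], [-0.2186, 0.0172, 0, 0, 0, 0], [-0.22, 0, 0, 0, 0, 0]]

```text
clock: 48.13
tool_pos: [0.6205, -0.1107, 0.2503]
eef_rot: [-0.003, 1.0, -0.001, -0.002]
contact_force: [-4.0, -1.6, 10.7]
opening: 0.261
finger_force: 25.0
```

Request:
play_rows:
  rows:
    - [[0.0014, -0.0172, 0, 0, 0, 0], [0.0054, -0.034, 0, 0, 0, 0], [0.012, -0.0499, 0, 0, 0, 0], [0.021, -0.0647, 0, 0, 0, 0], [0.0322, -0.0778, 0, 0, 0, 0], [0.0453, -0.089, 0, 0, 0, 0], [0.0601, -0.098, 0, 0, 0, 0], [0.076, -0.1046, 0, 0, 0, 0], [0.0928, -0.1086, 0, 0, 0, 0], [0.11, -0.11, 0, 0, 0, 0], [0.11, -0.11, 0, 0, 0, 0], [0.11, -0.11, 0, 0, 0, 0], [0.11, -0.11, 0, 0, 0, 0], [0.11, -0.11, 0, 0, 0, 0]]

```text
clock: 49.3
tool_pos: [0.5666, -0.1654, 0.2504]
eef_rot: [-0.004, 1.0, -0.0, -0.0]
contact_force: [-1.0, -2.1, 6.8]
opening: 0.264
finger_force: 25.0
```

Three turns are done and the knob is back at its start position. I'll let go, rise and check.

Request:
play_rows:
  rows:
    - [[0, 0, 0, 0, 0, 0], [0, 0, 0, 0, 0, 0], [0, 0, 0, 0, 0, 0], [0, 0, 0, 0, 0, 0], [0, 0, 0, 0, 0, 0], [0, 0, 0, 0, 0, 0], [0, 0, -0.05, 0, 0, 0], [0, 0, -0.12, 0, 0, 0], [0, 0, -0.2, 0, 0, 0], [0, 0, -0.25, 0, 0, 0], [0.25, 0.2, -0.25, 0, 0, 0], [0.25, 0.4, -0.25, 0, 0, 0], [0.25, 0.5, -0.25, 0, 0, 0], [0.25, 0.5, -0.25, 0, 0, 0], [0.25, 0.5, -0.25, 0, 0, 0], [0.25, 0.5, -0.25, 0, 0, 0], [0.25, 0.5, -0.25, 0, 0, 0], [0.25, 0.5, -0.25, 0, 0, 0]]
  claw: 0.5

```text
clock: 50.8
tool_pos: [0.4373, 0.0907, 0.3761]
eef_rot: [-0.01, 1.0, 0.003, 0.0]
contact_force: [-0.2, 1.5, -0.1]
opening: 0.5
finger_force: 0.0
```

Run:
```python
from h import *
t=snapshot("top")
cv2.imwrite("pics/end.png",t["pixels"])
print(lever(t)); 
for c in blobs(mask(t,(8,200,130),(22,255,255),(180,160,300,245)),12): print("flap",rect(t,c,.052))
```

```text
[((381.02385821404226, 257.22222222222223), array([ 0.4496, -0.3411,  0.1319,  0.0175,  1.1543]))]
flap [5.59300e-01 5.70000e-02 2.01900e-01 9.84000e-02 9.03877e+01]
```

View pics/end.png

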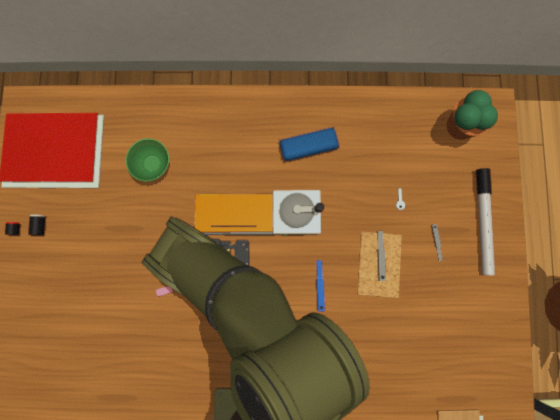

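The flap is shut at (233,213), the knob is back at (319,207), the lever is on the mat at (381,257), and the bowl, case and key have not moved. Handing in.

```bash
python3 -c "
from plant import *
print(finish_job())"
```

```text
the job is handed in; nothing more can be done
None
```

The job is handed in; `finish_job()` gave no verdict, but every step ran as planned: flap pried open with the tyre lever, all four packs flat in the bay, flap shut, crank turned three times clockwise and back at its start, lever on the cork mat, bowl, glasses case and key untouched.

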